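# Pack a second plaster plaque over a separator

### The arm

A 7-joint arm with a two-finger parallel gripper is mounted at the origin on the work surface. World frame = base frame: x ahead of the robot, y to its left, z up, the work surface at z = 0. Lengths are in mm, angles in rad, forces in N, time in s.
With the tool pointing down it reaches from about 375 to 925 mm from the base axis. Payload 3.1 kg.
Tool frame: the origin (TCP) lies midway between the tips of the shut fingers; the grasp point (between the pads) lies 19 mm behind it; z points along the fingers, y is the line along which they close (so a half turn about z gives the same grasp; the last joint's range is limited). The gripper opens to 85 mm and grips with 20 to 120 N. Pads are 22 mm wide; open, the fingers measure 114 mm over their backs; the gripper's body (76 mm by 85 mm) begins 54 mm behind the grasp point. The pads swing forward as they close: fully open they stand 13 mm farther back than shut.
Start: joints at [-1.295, 0.383, 0.044, 1.598, -0.018, 1.161, -0.05], TCP at [237.329, 605.126, 231.269] pointing down, gripper open.
Joint ranges: [-2.61, 2.61], [-0.41, 2.15], [-1.48, 1.57], [0, 2.5], [-1.57, 4.71], [0.05, 1.97], [-2.85, 2.85]. Speed limits (rad/s): [2.79, 2.79, 3.14, 3.14, 3.14, 3.14, 3.14].

### API

Orientations are given as a rotation vector (axis times angle).
In Python, from workcell import bot, vision, workorder gives the robot as it stands. The module is installed in compiled form; this text tells all that it offers.
- The arm moves only by the shell command python3 -m creep 'ROWS'. ROWS is a JSON object of lists of equal length, an entry for each row: "delta_pos": the shift along the world's x, y, z in mm, a list of three; "rot": the turn, a rotation vector about the world's x, y, z in degrees, a list of three; "grip": the finger opening in mm, from 0 to 85.4. A call has 1 to 20 rows; each row is the pose to reach, as a shift and turn from the pose commanded when the call began; what a row does not reach only later rows make up. A row lasts 1/12 s, in which the tool goes at most 41.7 mm and 7.16 degrees, less where a joint would pass 70% of its speed; a pose out of reach is approached as far as the arm can. A call with a gripper value outside its range is refused whole. The fingers move at their own pace and stop on an object; the grip force is fixed at half the most. Time passes only in rows, so rows that repeat a pose let the fingers close. It gives the time, the measured TCP pose, the force, the opening and the grip force at its end, in the units of the state.
- bot.get_obs(): the state, without advancing time (a new reading comes with each control period).
- vision.read_camera(name): name is "scene" or "side" or "wrist"; returns a dict with "image" (480x640x3 uint8, red, green, blue), "intrinsics" (3x3 intrinsics, pixels), "R" (3x3) and "t" (3): a world point X has camera coordinates R X + t. Camera axes: x right, y down, z forward; pixel columns grow to the right and rows downward; lengths in mm; the calibration is good to about 2 mm. The wrist camera is an equidistant fisheye: a pixel r from the principal point sees the ray r / f radians off the axis. A picture is of the moment at which its call begins. There is no depth.
- workorder.close_job(): hands the job in; it is judged then, once.
The state is a dict: "clock": time; "joint_positions": joint angles; "qd": joint speeds; "joint_torque": joint torques, N m; "position": TCP position; "eef_rot": TCP orientation; "contact_force": force on the tool from outside, world axes, zero at the start; "torque": the same for the moment, N m; "gripper_width": finger opening in mm; "grip_force": force on a finger pad.
Only numpy, scipy, OpenCV 4.12 (cv2) and the standard library are available. Lean on these libraries where they do the work, as an engineer would, in place of code of your own. Each camera call takes 0.05 s, during which the arm holds its last target. There are 200 camera calls.

### The job

Lay the cork separator flat on the plaster plaque that is already in the small two-ended wooden crate, with its long way running from end board to end board, then take the other plaque from between the aluminium casting rails and stack it on the separator, relief side up and squarely over the plaque below. Plaster chips easily: set the plaque down gently wherever you put it, never drop it. Leave the lower plaque in its place and do not disturb the loose things lying about on the bench.

Things in the scene. Friction and masses are not known exactly. Their poses are not given: they have to be found in the camera images.
- crate: open crate of brown wood, fixed: floor 100 x 64 mm, 12 mm thick (inner floor at z = 12 mm), two end boards 12 mm thick, 64 mm wide, tops 78 mm above the bench. Origin: centre of its underside. Its x axis runs from end board to end board (inner faces at x = +-38 mm); both sides across y are open. Only 5 mm between a plaque's ends and the boards: fingers fit only at the open sides.
- plaque_low: white plaster plaque already lying in the crate: 66 mm (its x) by 50 mm (its y) by 24 mm high, a slab with a flat raised border round a shallow rosette relief on top; 80 to 150 g. Origin: centre of its underside, z up. Its top is 36 mm above the bench.
- rails: casting board, fixed: grey base 170 x 94 x 6 mm, two aluminium rails along its x axis, inner faces at y = +-29 mm, tops 36 mm above the bench; across each end a low sill, 14 mm high, inner face at x = +-75 mm. Origin: centre of its underside. The plaque in it has 4 mm on each long side and lies 6 mm below the rail tops, so there it can be taken only by its short ends.
- plaque_top: second white plaster plaque, the one to be packed, lying relief up between the casting rails on their 6 mm base: same 66 mm (x) by 50 mm (y) by 24 mm (z) as the lower one, 80 to 150 g, its x axis along the rails. Origin: centre of its underside, z up.
- separator: flat stiff separator sheet of brown cork: 70 mm (its x) by 56 mm (its y) by 6 mm thick, 25 g, lying on a dark wooden block. Origin: centre of its underside, z up.
- riser: dark wooden block under the separator, fixed: 60 x 40 mm (its x, y; the separator overhangs it all round), 22 mm high. Origin: centre of its underside.
- medallion: bystander: round white plaster medallion, 52 mm across, 18 mm high. Origin: centre of its underside.
- knife: bystander: black-handled carving knife lying on the bench, 150 mm long along its x axis, 12 mm thick. Origin: under its middle.
- jar: bystander: glass jar with a steel lid, 56 mm across, 75 mm high. Origin: centre of its underside.
- bowl: bystander: grey mixing bowl, 100 mm across, 45 mm high. Origin: centre of its underside.
- brush: bystander: brush lying on the bench along its x axis. Origin: under its middle.
Not all that is in view belongs to the job. Leave any orange or turquoise look-alike of the plaque_top alone.

How it is judged:
By the outcome, as a careful person would: the job done as asked, in the order asked, and still so for the second after the job is handed in, with the robot touching nothing.
It also fails if it takes over 64 s, if anything falls off the work surface, if the arm or the gripper's body presses on something with over 40 N, if the wrist force passes 120 N, or if a joint passes its speed limit or range.

## Working session

There is one attempt and no reset: what is moved stays moved. The work goes in short steps, Python scripts to look and compute and a shell command to move; the robot and the scene stay as the last step left them, time stands still between calls to the robot, and variables do not carry over. Pictures are saved under pics/ and viewed, at most 12 in all, crops included, and the job is handed in when it is done.

```bash
mkdir -p pics
python3 - <<'E'
from workcell import bot,vision
import cv2,pickle,numpy as np
o=bot.get_obs();print({k:np.round(v,3).tolist() for k,v in o.items()})
d={}
for n in ["scene","side","wrist"]:
    c=vision.read_camera(n);d[n]=c;cv2.imwrite(f"pics/{n}0.png",c["image"][:,:,::-1]);print(n,np.round(c["intrinsics"],1).tolist(),np.round(c["R"],3).tolist(),np.round(c["t"],1).tolist())
pickle.dump(d,open("cam0.pkl","wb"))
E
```

```text
{'clock': 0.0, 'joint_positions': [-1.295, 0.384, 0.044, 1.6, -0.018, 1.161, -0.05], 'qd': [-0.001, -0.001, 0.001, -0.0, -0.001, -0.001, 0.0], 'joint_torque': [-0.001, -43.347, 1.024, -24.951, 0.011, 0.011, 0.0], 'position': [236.981, 604.228, 229.841], 'eef_rot': [-0.584, -3.087, 0.004], 'contact_force': [-0.274, -0.345, 0.034], 'torque': [-0.007, 0.02, -0.036], 'grip_force': 0.0, 'gripper_width': 85.268}
scene [[537.7, 0.0, 316.5], [0.0, 537.7, 240.0], [0.0, 0.0, 1.0]] [[0.865, 0.501, -0.009], [0.435, -0.759, -0.484], [-0.249, 0.415, -0.875]] [-499.3, -194.7, 1471.4]
side [[488.6, 0.0, 315.9], [0.0, 488.6, 238.9], [0.0, 0.0, 1.0]] [[0.984, -0.177, 0.012], [-0.082, -0.515, -0.853], [0.157, 0.838, -0.522]] [-525.1, 87.9, 888.7]
wrist [[371.6, 0.0, 323.3], [0.0, 371.6, 238.4], [0.0, 0.0, 1.0]] [[0.366, 0.931, -0.003], [0.892, -0.35, 0.285], [0.264, -0.107, -0.959]] [-647.7, -37.7, 379.0]
```

View pics/scene0.png

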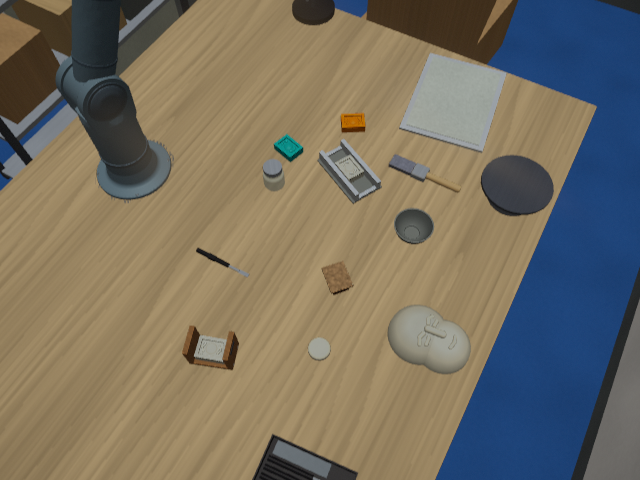

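View pics/side0.png

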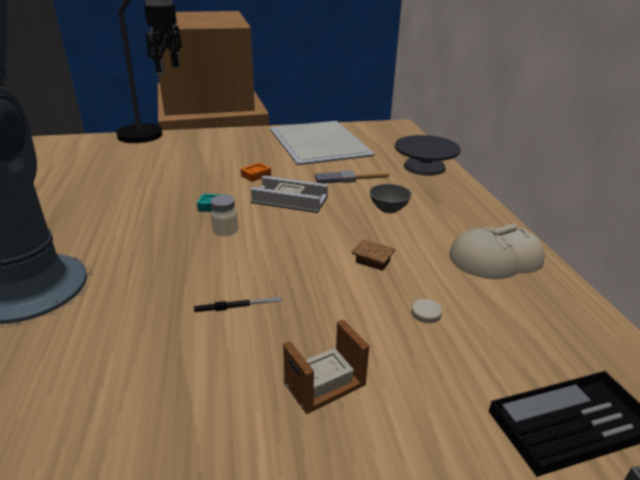

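Scene: the crate with the low plaque is at (211,349), cork at (337,277), the rails with plaque_top at (350,170), jar at (273,174), bowl at (413,225) and knife at (222,262). The side view shows the same layout: crate (326,370), cork (374,252), rails (290,193).

```bash
cat > h.py <<'E'
import numpy as np,cv2
def toplane(c,uv,z):
    """pixels -> world xy on plane z (fisheye if K f ~371)"""
    K,R,t=map(np.asarray,(c["intrinsics"],c["R"],c["t"]));uv=np.atleast_2d(uv).astype(float)
    p=(uv-K[:2,2])/K[0,0]
    if abs(K[0,0]-371.6)<1:
        r=np.linalg.norm(p,axis=1)[:,None]+1e-9;d=np.c_[p/r*np.sin(r),np.cos(r)]
    else: d=np.c_[p,np.ones(len(p))]
    d=d@R;C=-R.T@t
    return (C+d*((z-C[2])/d[:,2])[:,None])[:,:2]
def topix(c,X):
    K,R,t=map(np.asarray,(c["intrinsics"],c["R"],c["t"]));q=np.atleast_2d(X)@R.T+t
    if abs(K[0,0]-371.6)<1:
        n=np.linalg.norm(q[:,:2],axis=1)[:,None];return q[:,:2]/n*np.arctan2(n,q[:,2:])*K[0,0]+K[:2,2]
    return q[:,:2]/q[:,2:]*K[0,0]+K[:2,2]
def blob(mask,near):
    n,l,s,ce=cv2.connectedComponentsWithStats(mask.astype(np.uint8))
    i=min((k for k in range(1,n) if s[k,4]>60),key=lambda k:np.hypot(*(ce[k]-near)))
    m=(l==i).astype(np.uint8);return max(cv2.findContours(m,0,1)[0],key=cv2.contourArea)[:,0]
def rect(c,cont,z):
    P=toplane(c,cont,z);(ce,wh,a)=cv2.minAreaRect(P.astype(np.float32))
    if wh[0]<wh[1]: a+=90;wh=wh[::-1]
    return np.round(ce,1),np.round(wh,1),round((a+90)%180-90,1)
E
python3 - <<'E'
import pickle,cv2,numpy as np
from h import *
d=pickle.load(open("cam0.pkl","rb"))
for n,pts in dict(scene=dict(cork=(337,277),low=(211,349),top=(349,168)),side=dict(cork=(374,251),low=(328,372),top=(290,189))).items():
    c=d[n];hsv=cv2.cvtColor(c["image"],cv2.COLOR_RGB2HSV);H,S,V=[hsv[:,:,i].astype(int) for i in range(3)]
    for k,z in dict(cork=28,low=36,top=30).items():
        u,v=pts[k];print(n,k,hsv[v,u],toplane(c,(u,v),z).round(1))
    print(n,'wood',hsv[300,300])
C=lambda c:-np.asarray(c["R"]).T@c["t"]
for n in d: print(n,C(d[n]).round())
c=d["scene"]
crops=[cv2.resize(c["image"][y-50:y+50,x-50:x+50,::-1],(390,390),interpolation=cv2.INTER_CUBIC) for x,y in((211,349),(345,172))]
cv2.imwrite("pics/crop.png",np.hstack(crops))
for nm,px,z in [("knife a",(197,249),6),("knife b",(248,275),6),("med",(319,348),18),("jar",(273,167),75),("bowl",(413,218),45),("railcornersA",(320,154),36),("B",(336,143),36),("C",(380,183),36),("D",(361,200),36),
 ("crL1",(190,328),78),("crL2",(184,356),78),("crR1",(238,333),78),("crR2",(233,362),78)]: print(nm,toplane(c,px,z).round(0))
E
```

```text
scene cork [ 16 121 135] [[645.3 -20.2]]
scene low [ 33  16 160] [[ 490.7 -315. ]]
scene top [ 33  16 162] [[518.5 273.8]]
scene wood [ 19  89 171]
side cork [ 14 130 116] [[644.2 -24. ]]
side low [ 21  32 153] [[ 491.8 -324.1]]
side top [ 21  26 156] [[518.4 273. ]]
side wood [ 16 104 147]
scene [ 883. -508. 1189.]
side [ 384. -793.  545.]
wrist [170. 630. 372.]
knife a [[ 300. -118.]]
knife b [[ 451. -114.]]
med [[ 693. -189.]]
jar [[362. 150.]]
bowl [[734. 208.]]
railcornersA [[431. 272.]]
B [[450. 326.]]
C [[613. 267.]]
D [[595. 196.]]
crL1 [[ 438. -306.]]
crL2 [[ 464. -363.]]
crR1 [[ 535. -264.]]
crR2 [[ 562. -322.]]
```

View pics/crop.png

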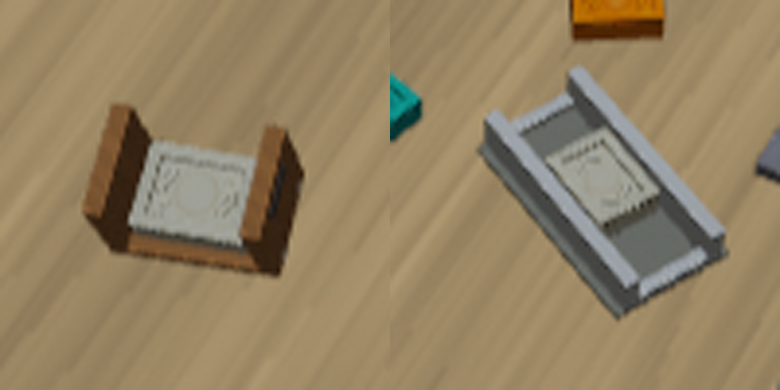

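```bash
python3 -m creep '{"delta_pos":[[405,-625,-20],[405,-625,-20],[405,-625,-20],[405,-625,-20],[405,-625,-20],[405,-625,-20],[405,-625,-20],[405,-625,-20],[405,-625,-20],[405,-625,-20],[405,-625,-20],[405,-625,-20],[405,-625,-20],[405,-625,-20],[405,-625,-20],[405,-625,-20],[405,-625,-20],[405,-625,-20],[405,-625,-20],[405,-625,-20]],"rot":[[0,0,0],[0,0,0],[0,0,0],[0,0,0],[0,0,0],[0,0,0],[0,0,0],[0,0,0],[0,0,0],[0,0,0],[0,0,0],[0,0,0],[0,0,0],[0,0,0],[0,0,0],[0,0,0],[0,0,0],[0,0,0],[0,0,0],[0,0,0]],"grip":[85,85,85,85,85,85,85,85,85,85,85,85,85,85,85,85,85,85,85,85]}'
cat > look.py <<'E'
import sys,cv2,numpy as np
from workcell import bot,vision
def look(name,view="wrist"):
    c=vision.read_camera(view);cv2.imwrite(f"pics/{name}.png",c["image"][:,:,::-1])
    o=bot.get_obs();from scipy.spatial.transform import Rotation as Ro
    y=Ro.from_rotvec(o["eef_rot"]).as_matrix()[:,1];z=Ro.from_rotvec(o["eef_rot"]).as_matrix()[:,2]
    print(round(o["clock"],2),"tcp",np.round(o["position"],1),"yaw_y",round(np.degrees(np.arctan2(y[1],y[0])),1),"z",z.round(3),"q7",round(o["joint_positions"][6],2),"w",round(o["gripper_width"],1),"F",np.round(o["contact_force"],1),"g",o["grip_force"])
    return c
E
python3 - <<'E'
from look import *
from h import *
c=look("w1");hsv=cv2.cvtColor(c["image"],cv2.COLOR_RGB2HSV)
p=topix(c,[645,-22,28])[0];print(p);
import pickle;pickle.dump(c,open("w1.pkl","wb"))
E
```

```text
clock: 1.82
position: [642.6, -24.3, 210.7]
eef_rot: [-0.594, -3.085, 0.004]
contact_force: [-0.2, 0.9, -0.2]
gripper_width: 84.9
grip_force: 0.0
1.87 tcp [642.  -21.  210.6] yaw_y 68.4 z [-0.001 -0.    -1.   ] q7 1.31 w 85.1 F [ 0.7  0.6 -0.2] g 0.0
[328.1746908  213.00624282]
```

View pics/w1.png

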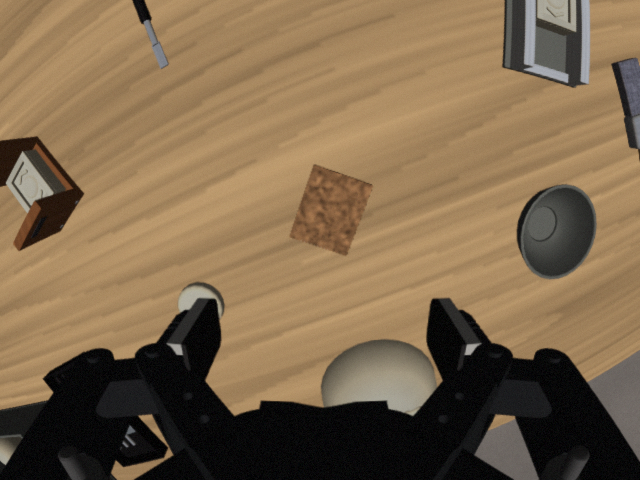

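The wrist picture shows the cork squarely at (331,210), with corners (314,165), (372,184), (347,255) and (290,237). The crate is at left (40,190) and the rails at top right (550,40).

Run:
```python
import pickle
from h import *
c=pickle.load(open("w1.pkl","rb"));hsv=cv2.cvtColor(c["image"],cv2.COLOR_RGB2HSV)
H,S,V=[hsv[:,:,i].astype(int) for i in range(3)]
print(hsv[210,331],hsv[210,250],hsv[130,330])
m=cv2.GaussianBlur(c["image"],(0,0),3)[:,:,2].astype(int)
hs=cv2.GaussianBlur(c["image"],(0,0),2).astype(int)
print(hs[210,331],hs[210,250])
for th in (105,115):
  k=(hs[:,:,1]<th)&(hs[:,:,0]-hs[:,:,2]>30);print(th,rect(c,blob(k,(331,210)),28))
pts=[(314,165),(372,184),(347,255),(290,237)];print(toplane(c,pts,28).round(1),toplane(c,pts,28).mean(0))
```

```text
[ 14 129 146] [ 16 107 170] [ 17 106 175]
[140 100  66] [170 139  98]
105 (array([643.8, -19.4]), array([70.2, 56.4]), -40.4)
115 (array([644.3, -19. ]), array([72.2, 60.4]), -39.9)
[[600.4 -17.6]
 [634.8  23.8]
 [688.4 -20.5]
 [652.9 -62.6]] [644.11233457 -19.21528568]
```

```bash
python3 -m creep '{"delta_pos":[[2,1,-40],[2,1,-80],[2,1,-120],[2,1,-150],[2,1,-170],[2,1,-185],[2,1,-195],[2,1,-203],[2,1,-203],[2,1,-203],[2,1,-203],[2,1,-203],[2,1,-203],[2,1,-203],[2,1,-203],[2,1,-203]],"rot":[[0,0,-7],[0,0,-14],[0,0,-18.5],[0,0,-18.5],[0,0,-18.5],[0,0,-18.5],[0,0,-18.5],[0,0,-18.5],[0,0,-18.5],[0,0,-18.5],[0,0,-18.5],[0,0,-18.5],[0,0,-18.5],[0,0,-18.5],[0,0,-18.5],[0,0,-18.5]],"grip":[85,85,85,85,85,85,85,85,85,85,50,50,50,50,50,50]}'
```

```text
clock: 3.2
position: [646.1, -19.1, 10.2]
eef_rot: [1.071, 2.95, 0.002]
contact_force: [-0.4, 0.7, 6.7]
gripper_width: 54.5
grip_force: 63.5
```

```bash
python3 -m creep '{"delta_pos":[[0,0,5],[0,0,20],[0,0,60],[0,0,100],[0,-35,120],[0,-70,150],[-5,-105,170],[-10,-140,170],[-15,-175,170],[-20,-210,170],[-25,-245,170],[-25,-245,170],[-25,-245,170],[-25,-245,170],[-25,-245,170],[-25,-245,170]],"rot":[[0,0,0],[0,0,0],[0,0,0],[0,0,0],[0,0,7],[0,0,14],[0,0,21],[0,0,28],[0,0,35],[0,0,42],[0,0,49],[0,0,56],[0,0,63],[0,0,63],[0,0,63],[0,0,63]],"grip":[50,50,50,50,50,50,50,50,50,50,50,50,50,50,50,50]}'
python3 - <<'E'
from look import *
from h import *
c=look("w2")
import pickle;pickle.dump(c,open("w2.pkl","wb"))
hsv=cv2.cvtColor(c["image"],cv2.COLOR_RGB2HSV);p=topix(c,[500,-314,36])[0];print(p)
E
```

```text
clock: 4.53
position: [619.5, -262.9, 178.5]
eef_rot: [-0.627, 3.078, 0.001]
contact_force: [-0.2, 0.1, -1.0]
gripper_width: 54.2
grip_force: 63.3
4.58 tcp [ 619.6 -262.8  178.4] yaw_y 113.1 z [-0.  0. -1.] q7 2.44 w 54.3 F [ 0.1 -0.6 -0.2] g 63.29150319099426
[324.4828023   56.61767982]
```

View pics/w2.png

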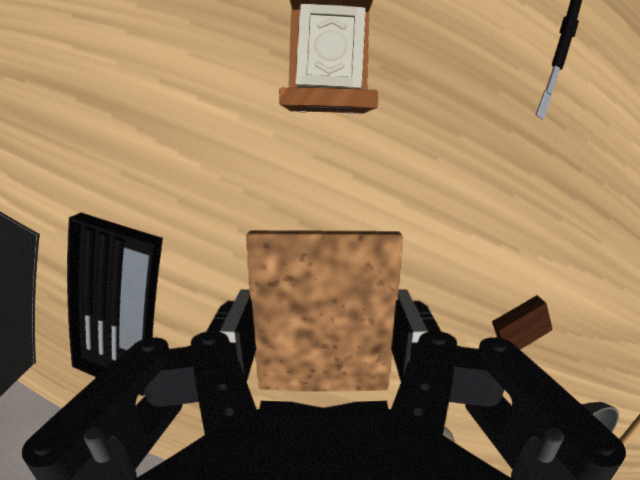

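Run:
```python
import pickle
from h import *
c=pickle.load(open("w2.pkl","rb"));I=cv2.GaussianBlur(c["image"],(0,0),1).astype(int)
print(I[45,330],I[20,295],I[170,150],I[97,330],I[300,320],I[210,320])
w=(I.max(2)-I.min(2)<55)&(I[:,:,0]>110);w=cv2.morphologyEx(w.astype(np.uint8),3,np.ones((7,7)))
ct=blob(w,(331,45));print("plaque",rect(c,ct,36));print(cv2.boundingRect(ct),cv2.boxPoints(cv2.minAreaRect(ct)).round())
a=np.radians(23);u=np.array([np.cos(a),np.sin(a)])
# cork
r=rect(c,blob((I[:,:,0]-I[:,:,2]>45)&(I[:,:,2]<100)&(np.arange(480)[:,None]<400),(325,310)),198);print("cork",r)
pts=[(248,232),(401,232),(390,390),(259,390)];print("cork corners",toplane(c,pts,198).round(1).tolist())
# end board +x top: corners at z=78
b=[(279,89),(378,92),(377,105),(281,104)];print("board",toplane(c,b,78).round(1).tolist())
```

```text
[202 199 185] [140  88  53] [194 159 114] [137  86  51] [148 107  71] [207 172 124]
plaque (array([ 488.8, -312.8]), array([66.9, 53.2]), 19.5)
(296, 4, 74, 85) [[295.  85.]
 [299.   3.]
 [369.   7.]
 [364.  89.]]
cork (array([ 618.7, -264.4]), array([75.7, 64.2]), 23.0)
cork corners [[595.1, -302.8], [574.4, -254.0], [637.6, -225.8], [659.2, -276.8]]
board [[538.8, -329.4], [515.6, -270.1], [523.8, -267.3], [547.5, -324.3]]
```

The cork is held square and centred, spanning (248..401, 232..390). The crate shows at the top, with the plaque at (299..368, 4..88) and the near board top at rows 89–105. I'll take a closer look from directly above the crate.

```bash
python3 -m creep '{"delta_pos":[[-20,-8,-20],[-40,-16,-45],[-62,-25,-68],[-62,-25,-68],[-62,-25,-68],[-62,-25,-68]],"rot":[[0,0,0],[0,0,0],[0,0,0],[0,0,0],[0,0,0],[0,0,0]],"grip":[50,50,50,50,50,50]}'
python3 - <<'E'
from look import *
from h import *
c=look("w3")
import pickle;pickle.dump(c,open("w3.pkl","wb"))
I=cv2.GaussianBlur(c["image"],(0,0),1).astype(int)
w=(I.max(2)-I.min(2)<55)&(I[:,:,0]>110);w=cv2.morphologyEx(w.astype(np.uint8),3,np.ones((7,7)))
p=topix(c,[490,-314,36])[0];print(p);ct=blob(w,p);print("plaque",rect(c,ct,36),cv2.boundingRect(ct),cv2.boxPoints(cv2.minAreaRect(ct)).round())
s=vision.read_camera("scene");pickle.dump(s,open("s1.pkl","wb"))
I=s["image"].astype(int);w=(I.max(2)-I.min(2)<45)&(I[:,:,0]>110);w=cv2.morphologyEx(w.astype(np.uint8),3,np.ones((5,5)));print("scene",rect(s,blob(w,(211,349)),36))
E
```

```text
clock: 5.08
position: [558.4, -288.2, 110.8]
eef_rot: [-0.628, 3.077, -0.0]
contact_force: [1.2, -0.5, -0.2]
gripper_width: 54.2
grip_force: 63.3
5.13 tcp [ 559.6 -288.1  111.5] yaw_y 113.2 z [ 0.003 -0.001 -1.   ] q7 2.53 w 53.8 F [ 1.  -0.1  0.5] g 63.28657507896423
[330.94574106 129.48281935]
plaque (array([ 488.6, -314. ]), array([65.9, 49.8]), 20.0) (287, 70, 91, 116) [[285. 181.]
 [292.  69.]
 [378.  74.]
 [372. 186.]]
scene (array([ 491.3, -311.3]), array([72.8, 51.5]), 20.5)
```

View pics/w3.png

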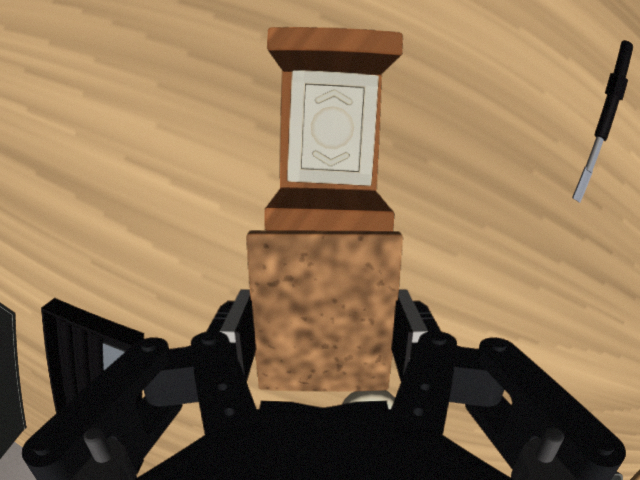

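The plaque in the crate is at (285..378, 69..186), clean and unoccluded. The far board top is at rows 28–50, the near board's inner top edge at about row 209.

Run:
```python
import pickle
from h import *
c=pickle.load(open("w3.pkl","rb"))
P=toplane(c,[(268,28),(402,33),(401,53),(269,49),(267,208),(394,210)],78);print(P.round(1).tolist())
for i,j in((0,1),(3,2),(4,5)): d=P[j]-P[i];print("angle",np.degrees(np.arctan2(d[1],d[0]))-90,np.hypot(*d),(P[i]+P[j])/2)
print("centre",(P[2]+P[3]+P[4]+P[5])/4)
Q=toplane(c,[(285,181),(292,69),(378,74),(372,186)],36);print(Q.round(1).tolist(),Q.mean(0))
# cork trailing/leading edges with width scale
for z in (121,125,129,133): 
  R=toplane(c,[(248,232),(401,232),(390,390),(259,390)],z);print(z,np.hypot(*(R[0]-R[1])),np.hypot(*(R[3]-R[2])),np.hypot(*(R[0]-R[3])),R.mean(0))
```

```text
[[456.2, -361.1], [433.3, -302.7], [442.9, -299.3], [465.7, -356.4], [536.8, -328.3], [513.6, -271.3]]
angle 21.38088108561513 62.72010240343174 [ 444.76946803 -331.89324724]
angle 21.794766306452615 61.51996575186404 [ 454.32658022 -327.84509732]
angle 22.207987762069124 61.5607638537932 [ 525.20389261 -299.83650124]
centre [ 489.76523642 -313.84079928]
[[528.2, -327.0], [465.8, -348.5], [448.8, -302.1], [510.8, -278.7]] [ 488.4082669  -314.08407426]
121 57.046029114114276 59.60292357646848 74.45593996528324 [ 560.24605821 -288.17636391]
125 55.3121712788171 57.79135145384183 72.1929250473652 [ 558.18294144 -289.06265203]
129 53.578313443520024 55.97977933121526 69.92991012944738 [ 556.11982468 -289.94894015]
133 51.8444556082228 54.168207208588605 67.66689521152955 [ 554.05670791 -290.83522828]
```

```bash
python3 -m creep '{"delta_pos":[[-34,-12,0],[-68,-25,0],[-68,-25,0],[-68,-25,0],[-68,-25,-20],[-68,-25,-35],[-68,-25,-50],[-68,-25,-65],[-68,-25,-75],[-68,-25,-75],[-68,-25,-75],[-68,-25,-75]],"rot":[[0,0,-2],[0,0,-2],[0,0,-2],[0,0,-2],[0,0,-2],[0,0,-2],[0,0,-2],[0,0,-2],[0,0,-2],[0,0,-2],[0,0,-2],[0,0,-2]],"grip":[50,50,50,50,50,50,50,50,50,50,50,50]}'
python3 - <<'E'
from look import *
c=look("w4");s=look("s4","side");t=look("sc4","scene")
f=lambda im,x,y:cv2.resize(im["image"][y-50:y+50,x-50:x+50,::-1],(300,300),interpolation=cv2.INTER_CUBIC)
cv2.imwrite("pics/v4.png",np.hstack([np.vstack([f(s,326,370),f(t,211,345)]),cv2.resize(c["image"][100:400,170:470,::-1],(500,600))]))
E
```

```text
clock: 6.18
position: [490.9, -314.1, 36.3]
eef_rot: [-0.576, 3.087, -0.002]
contact_force: [-0.3, -0.1, 0.4]
gripper_width: 54.2
grip_force: 63.3
6.23 tcp [ 490.8 -314.3   36.5] yaw_y 111.1 z [ 0.002 -0.001 -1.   ] q7 2.62 w 54.0 F [-0.6  0.2  0.9] g 63.30717444419861
6.28 tcp [ 490.6 -314.4   36.5] yaw_y 111.1 z [ 0.002 -0.001 -1.   ] q7 2.62 w 54.2 F [ 0.4 -0.8  0.5] g 63.3075213432312
6.33 tcp [ 490.4 -314.4   36.4] yaw_y 111.1 z [ 0.002 -0.001 -1.   ] q7 2.62 w 54.5 F [-0.5 -0.1 -0.2] g 63.30731749534607
```

View pics/v4.png

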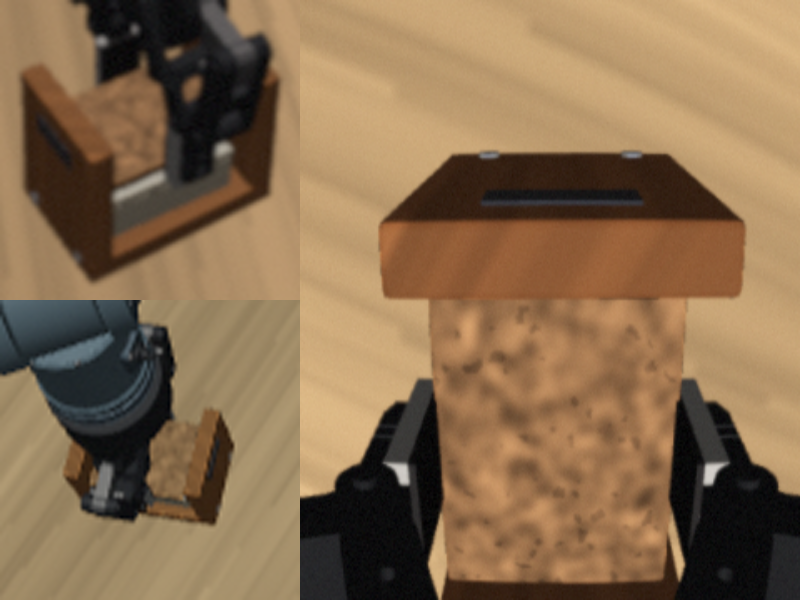

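The cork lies between the boards, touching neither, just above the plaque with a small gap at the near board. I'll lower it slowly.

```bash
python3 -m creep '{"delta_pos":[[0,0,-3],[0,0,-5],[0,0,-7],[0,0,-9],[0,0,-10],[0,0,-10],[0,0,-10]],"rot":[[0,0,0],[0,0,0],[0,0,0],[0,0,0],[0,0,0],[0,0,0],[0,0,0]],"grip":[50,50,50,50,50,50,50]}'
```

```text
clock: 6.92
position: [489.2, -313.8, 25.1]
eef_rot: [0.575, -3.088, -0.0]
contact_force: [0.3, 0.0, -1.0]
gripper_width: 54.3
grip_force: 63.3
```

```bash
python3 -m creep '{"delta_pos":[[0,0,-1],[0,0,-2],[0,0,-2],[0,0,-2]],"rot":[[0,0,0],[0,0,0],[0,0,0],[0,0,0]],"grip":[50,50,50,50]}'
python3 -m creep '{"delta_pos":[[0,0,-1],[0,0,-1.5],[0,0,-1.5],[0,0,-1.5]],"rot":[[0,0,0],[0,0,0],[0,0,0],[0,0,0]],"grip":[50,50,50,50]}'
```

```text
clock: 7.25
position: [489.6, -314.0, 24.2]
eef_rot: [-0.575, 3.088, 0.0]
contact_force: [-1.4, 1.5, 5.4]
gripper_width: 54.4
grip_force: 63.8
clock: 7.58
position: [489.6, -314.0, 24.1]
eef_rot: [-0.574, 3.088, 0.002]
contact_force: [-4.3, 2.1, 13.2]
gripper_width: 54.2
grip_force: 64.6
```

```bash
python3 -m creep '{"delta_pos":[[0,0,1.5],[0,0,1.5],[0,0,1.5],[0,0,1.5],[0,0,1.5],[0,0,10],[0,0,30],[0,0,60],[30,12,100],[60,24,120],[72,28,130],[72,28,130],[72,28,130]],"rot":[[0,0,0],[0,0,0],[0,0,0],[0,0,0],[0,0,0],[0,0,0],[0,0,0],[0,0,0],[0,0,0],[0,0,0],[0,0,0],[0,0,0],[0,0,0]],"grip":[50,85,85,85,85,85,85,85,85,85,85,85,85]}'
python3 - <<'E'
from look import *
from h import *
c=look("w5");I=cv2.GaussianBlur(c["image"],(0,0),1).astype(int)
p=topix(c,[489,-314,42])[0];print(p)
hs=cv2.GaussianBlur(c["image"],(0,0),2).astype(int)
x,y=p.astype(int);cv2.imwrite("pics/v5.png",cv2.resize(c["image"][max(y-120,0):y+120,x-120:x+120,::-1],(480,480)))
import pickle;pickle.dump(c,open("w5.pkl","wb"))
E
```

```text
clock: 8.67
position: [563.5, -285.0, 153.5]
eef_rot: [-0.579, 3.085, -0.002]
contact_force: [-0.6, -0.6, -0.3]
gripper_width: 84.9
grip_force: 0.0
8.72 tcp [ 561.  -285.8  151.9] yaw_y 111.1 z [-0.001 -0.    -1.   ] q7 2.48 w 84.6 F [ 0.   0.5 -1. ] g 0.0
[325.46935413 119.19662421]
```

View pics/v5.png

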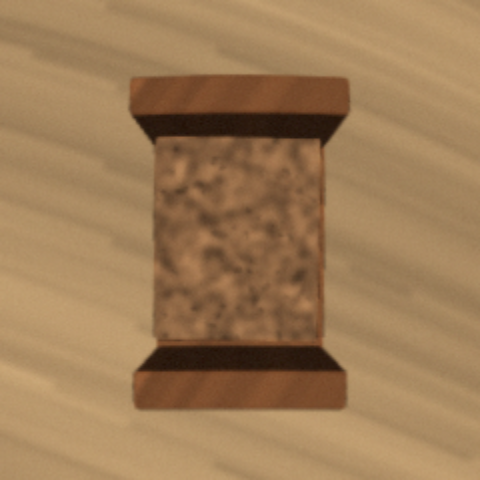

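The cork lies flat and centred in the crate, at crop (154..322, 137..340), with a gap to both boards. Next is the plaque between the rails.

```bash
python3 -m creep '{"delta_pos":[[-13,620,8],[-13,620,8],[-13,620,8],[-13,620,8],[-13,620,8],[-13,620,8],[-13,620,8],[-13,620,8],[-13,620,8],[-13,620,8],[-13,620,8],[-13,620,8],[-13,620,8],[-13,620,8],[-13,620,8],[-13,620,8],[-13,620,8],[-13,620,8],[-13,620,8],[-13,620,8]],"rot":[[0,0,0],[0,0,0],[0,0,7],[0,0,14],[0,0,21],[0,0,28],[0,0,35],[0,0,42],[0,0,44],[0,0,44],[0,0,44],[0,0,44],[0,0,44],[0,0,44],[0,0,44],[0,0,44],[0,0,44],[0,0,44],[0,0,44],[0,0,44]],"grip":[85,85,85,85,85,85,85,85,85,85,85,85,85,85,85,85,85,85,85,85]}'
python3 - <<'E'
from look import *
from h import *
import pickle
c=look("w6");pickle.dump(c,open("w6.pkl","wb"))
p=topix(c,[518,274,30])[0];print(p)
I=cv2.GaussianBlur(c["image"],(0,0),1).astype(int);x,y=p.astype(int);print(I[y,x],[I[y,x+k].tolist() for k in(-80,-60,60,80)])
w=(I[:,:,0]-I[:,:,2]>5)&(I.max(2)-I.min(2)<50)&(I[:,:,0]>120);w=cv2.morphologyEx(w.astype(np.uint8),3,np.ones((7,7)))
ct=blob(w,p);print("plaque",rect(c,ct,30),cv2.boxPoints(cv2.minAreaRect(ct)).round().tolist())
im=c["image"][max(0,y-170):y+170,x-200:x+200,::-1];cv2.imwrite("pics/v6.png",np.ascontiguousarray(cv2.resize(im,None,fx=1.5,fy=1.5)))
E
```

```text
clock: 10.38
position: [549.1, 330.4, 159.1]
eef_rot: [1.683, -2.651, 0.003]
contact_force: [-0.0, -0.7, -1.2]
gripper_width: 85.1
grip_force: 0.0
10.43 tcp [549.1 331.  159.4] yaw_y 154.9 z [-0.    -0.002 -1.   ] q7 2.08 w 85.1 F [-0.4  0.2 -0.8] g 0.0
[330.76398422 143.63663462]
[177 175 160] [[107, 108, 102], [106, 106, 100], [107, 107, 101], [108, 108, 102]]
plaque (array([516.1, 277.1]), array([66.4, 50.4]), -26.9) [[288.0, 179.0], [290.0, 111.0], [382.0, 113.0], [380.0, 182.0]]
```

View pics/v6.png

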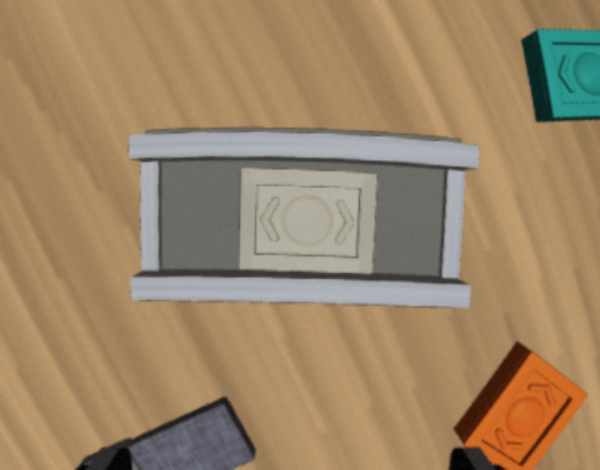

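The plaque is at crop (240..376, 168..273), clear on both short ends with room to the sills. The orange and turquoise decoys are well away.

```bash
python3 -m creep '{"delta_pos":[[-20,-30,-30],[-33,-54,-60],[-33,-54,-90],[-33,-54,-105],[-33,-54,-105]],"rot":[[0,0,-1.8],[0,0,-1.8],[0,0,-1.8],[0,0,-1.8],[0,0,-1.8]],"grip":[85,85,85,85,85]}'
python3 - <<'E'
from look import *
from h import *
c=look("w7")
p=topix(c,[516,277,30])[0]
I=cv2.GaussianBlur(c["image"],(0,0),1).astype(int)
w=(I[:,:,0]-I[:,:,2]>5)&(I.max(2)-I.min(2)<50)&(I[:,:,0]>110);w=cv2.morphologyEx(w.astype(np.uint8),3,np.ones((7,7)))
ct=blob(w,p);print("plaque",p,rect(c,ct,30),cv2.boxPoints(cv2.minAreaRect(ct)).round().tolist())
E
```

```text
clock: 10.85
position: [511.9, 275.5, 50.5]
eef_rot: [1.639, -2.669, 0.001]
contact_force: [-0.5, -0.3, -0.5]
gripper_width: 85.0
grip_force: 0.0
10.9 tcp [513.9 277.6  52.9] yaw_y 153.2 z [-0.004 -0.003 -1.   ] q7 2.1 w 84.9 F [0.1 0.9 1.2] g 0.0
plaque [319.10095472 294.34444074] (array([516.2, 276.9]), array([66.6, 49.7]), -27.1) [[248.0, 245.0], [390.0, 245.0], [390.0, 338.0], [248.0, 338.0]]
```

```bash
python3 -m creep '{"delta_pos":[[0,0,-10],[0,0,-20],[0,0,-20],[0,0,-20],[0,0,-20]],"rot":[[0,0,0],[0,0,0],[0,0,0],[0,0,0],[0,0,0]],"grip":[85,85,85,85,85]}'
```

```text
clock: 11.32
position: [515.8, 280.7, 35.3]
eef_rot: [-1.648, 2.673, 0.0]
contact_force: [0.6, -0.4, 0.4]
gripper_width: 85.0
grip_force: 0.0
```

```bash
python3 -m creep '{"delta_pos":[[1,-3,-3],[1,-3,-10],[1,-3,-18],[1,-3,-25],[1,-3,-29],[1,-3,-29],[1,-3,-29],[1,-3,-29],[1,-3,-29],[1,-3,-29],[1,-3,-29]],"rot":[[0,0,0],[0,0,0],[0,0,0],[0,0,0],[0,0,0],[0,0,0],[0,0,0],[0,0,0],[0,0,0],[0,0,0],[0,0,0]],"grip":[85,85,85,85,85,85,85,60,60,60,60]}'
```

```text
clock: 12.23
position: [517.1, 277.6, 6.5]
eef_rot: [-1.647, 2.673, 0.0]
contact_force: [-0.2, 0.8, 2.8]
gripper_width: 64.8
grip_force: 69.2
```

```bash
python3 -m creep '{"delta_pos":[[0,0,3],[0,0,10],[0,0,25],[0,0,50],[0,0,80],[0,-25,90],[0,-60,90],[0,-95,90],[0,-130,90],[0,-165,90],[0,-190,80],[0,-200,60],[0,-200,40],[0,-200,25],[0,-200,15],[0,-200,9],[0,-200,5],[0,-200,3],[0,-200,3],[0,-200,3]],"rot":[[0,0,0],[0,0,0],[0,0,0],[0,0,0],[0,0,0],[0,0,0],[0,0,0],[0,0,0],[0,0,0],[0,0,0],[0,0,0],[0,0,0],[0,0,0],[0,0,0],[0,0,0],[0,0,0],[0,0,0],[0,0,0],[0,0,0],[0,0,0]],"grip":[60,60,60,60,60,60,60,60,60,60,60,60,60,60,60,60,60,60,60,60]}'
```

```text
clock: 13.9
position: [517.0, 77.6, 9.4]
eef_rot: [-1.648, 2.673, -0.001]
contact_force: [-0.7, 0.1, -2.4]
gripper_width: 64.7
grip_force: 69.0
```

```bash
python3 -m creep '{"delta_pos":[[0,0,-2],[0,0,-4],[0,0,-6],[0,0,-7],[0,0,-7.5],[0,0,-7.5],[0,0,-7.5]],"rot":[[0,0,0],[0,0,0],[0,0,0],[0,0,0],[0,0,0],[0,0,0],[0,0,0]],"grip":[60,60,60,60,60,60,60]}'
python3 -m creep '{"delta_pos":[[0,0,-0.5],[0,0,-1],[0,0,-1],[0,0,-1]],"rot":[[0,0,0],[0,0,0],[0,0,0],[0,0,0]],"grip":[60,60,60,60]}'
```

```text
clock: 14.48
position: [516.3, 77.1, 1.2]
eef_rot: [1.648, -2.674, 0.0]
contact_force: [-0.3, -0.8, -0.6]
gripper_width: 64.5
grip_force: 69.0
clock: 14.82
position: [516.5, 77.2, 0.5]
eef_rot: [-1.648, 2.674, -0.0]
contact_force: [-0.3, 1.0, 0.2]
gripper_width: 64.7
grip_force: 69.2
```

```bash
python3 -m creep '{"delta_pos":[[0,0,-0.5],[0,0,-1],[0,0,-1],[0,0,-1]],"rot":[[0,0,0],[0,0,0],[0,0,0],[0,0,0]],"grip":[60,60,60,60]}'
python3 -m creep '{"delta_pos":[[0,0,-0.5],[0,0,-0.5],[0,0,-0.5]],"rot":[[0,0,0],[0,0,0],[0,0,0]],"grip":[60,60,60]}'
```

```text
clock: 15.15
position: [516.5, 77.1, 0.5]
eef_rot: [1.648, -2.674, -0.0]
contact_force: [-3.3, 0.3, 8.9]
gripper_width: 64.8
grip_force: 70.1
clock: 15.4
position: [516.5, 77.1, 0.5]
eef_rot: [1.648, -2.674, -0.0]
contact_force: [-4.6, -0.4, 13.4]
gripper_width: 64.9
grip_force: 70.5
```

```bash
python3 -m creep '{"delta_pos":[[0,0,1.5],[0,0,1.5],[0,0,1.5],[0,0,1.5],[0,0,15],[0,0,45],[0,0,70],[0,0,70],[0,0,70],[0,0,70],[0,0,70],[0,0,70],[0,0,70],[0,0,70],[0,0,70],[0,0,70],[0,0,70],[0,0,70],[0,0,70],[0,0,70]],"rot":[[0,0,0],[0,0,0],[0,0,0],[0,0,0],[0,0,0],[0,0,-7],[0,0,-14],[0,0,-21],[0,0,-28],[0,0,-35],[0,0,-42],[0,0,-49],[0,0,-56],[0,0,-63],[0,0,-70],[0,0,-77],[0,0,-84],[0,0,-90],[0,0,-90],[0,0,-90]],"grip":[60,85,85,85,85,85,85,85,85,85,85,85,85,85,85,85,85,85,85,85]}'
python3 - <<'E'
from look import *
from h import *
c=look("w8")
p=topix(c,[516,77,24])[0]
I=cv2.GaussianBlur(c["image"],(0,0),1).astype(int);x,y=p.astype(int)
w=(I.max(2)-I.min(2)<45)&(I[:,:,0]>110);w=cv2.morphologyEx(w.astype(np.uint8),3,np.ones((7,7)))
ct=blob(w,p);print("plaque",p,rect(c,ct,24),cv2.boxPoints(cv2.minAreaRect(ct)).round().tolist())
E
```

```text
clock: 17.07
position: [516.2, 77.2, 68.5]
eef_rot: [-0.721, -3.058, 0.001]
contact_force: [-0.5, -0.1, -1.1]
gripper_width: 84.7
grip_force: 0.0
17.12 tcp [516.2  77.2  68.5] yaw_y 63.4 z [-0. -0. -1.] q7 1.05 w 84.8 F [ 0.2  0.  -0.4] g 0.0
plaque [324.01729267 266.7317397 ] (array([516.2,  77.6]), array([67.3, 49.7]), -26.6) [[278.0, 321.0], [278.0, 205.0], [373.0, 205.0], [373.0, 321.0]]
```

```bash
python3 -m creep '{"delta_pos":[[0,0,-20],[0,0,-38],[0,0,-50],[0,0,-58],[0,0,-63],[0,0,-63],[0,0,-63],[0,0,-63],[0,0,-63],[0,0,-63],[0,0,-63],[0,0,-63]],"rot":[[0,0,0],[0,0,0],[0,0,0],[0,0,0],[0,0,0],[0,0,0],[0,0,0],[0,0,0],[0,0,0],[0,0,0],[0,0,0],[0,0,0]],"grip":[85,85,85,85,85,85,85,44,44,44,44,44]}'
```

```text
clock: 18.12
position: [517.5, 77.3, 6.9]
eef_rot: [0.725, 3.055, 0.002]
contact_force: [0.9, 0.7, 5.5]
gripper_width: 48.3
grip_force: 64.2
```

```bash
python3 -m creep '{"delta_pos":[[0,0,3],[0,0,15],[0,0,40],[0,0,75],[0,-20,105],[-3,-55,120],[-6,-90,120],[-9,-125,120],[-11,-160,120],[-14,-195,120],[-16,-230,120],[-19,-265,120],[-21,-300,120],[-24,-335,120],[-26,-365,120],[-27.5,-385,120],[-27.5,-391,120],[-27.5,-391,120],[-27.5,-391,120],[-27.5,-391,120]],"rot":[[0,0,0],[0,0,0],[0,0,0],[0,0,0],[0,0,0],[0,0,5],[0,0,10],[0,0,15],[0,0,20],[0,0,25],[0,0,30],[0,0,35],[0,0,40],[0,0,44],[0,0,47],[0,0,47],[0,0,47],[0,0,47],[0,0,47],[0,0,47]],"grip":[44,44,44,44,44,44,44,44,44,44,44,44,44,44,44,44,44,44,44,44]}'
python3 - <<'E'
from look import *
from h import *
import pickle
c=look("w9");pickle.dump(c,open("w9.pkl","wb"))
I=cv2.GaussianBlur(c["image"],(0,0),1).astype(int)
o=bot.get_obs();z=o["position"][2]-5.5+24
p=topix(c,[*o["position"][:2],z])[0];print(p)
w=(I.max(2)-I.min(2)<50)&(I[:,:,0]>110);w=cv2.morphologyEx(w.astype(np.uint8),3,np.ones((5,5)))
ct=blob(w,p);print("plaque",rect(c,ct,z),cv2.boxPoints(cv2.minAreaRect(ct)).round().tolist())
# cork in crate from w5
d=pickle.load(open("w5.pkl","rb"));print("cork",toplane(d,[(282,68.5),(366,68.5),(366,169),(282,169)],42).round(1).tolist(),toplane(d,[(324,119)],42))
E
```

```text
clock: 19.78
position: [489.4, -311.0, 125.4]
eef_rot: [0.558, -3.091, -0.004]
contact_force: [0.6, 0.8, -1.2]
gripper_width: 48.4
grip_force: 63.5
19.83 tcp [ 489.5 -310.9  125.4] yaw_y 110.5 z [-0.     0.002 -1.   ] q7 2.59 w 48.0 F [ 0.   0.3 -1.2] g 63.52392375469208
[326.43436861 327.89128901]
plaque (array([ 487.5, -312.4]), array([67.3, 54.8]), 22.3) [[247.0, 239.0], [396.0, 235.0], [401.0, 388.0], [252.0, 392.0]]
cork [[466.5, -354.0], [446.2, -301.5], [510.5, -275.9], [531.3, -329.4]] [[ 489.23211797 -314.96609888]]
```

```bash
python3 -m creep '{"delta_pos":[[1,0,0],[1,0,0],[1,0,0],[1,0,-15],[1,0,-30],[1,0,-45],[1,0,-55],[1,0,-63],[1,0,-63],[1,0,-63]],"rot":[[0,0,0],[0,0,0],[0,0,0],[0,0,0],[0,0,0],[0,0,0],[0,0,0],[0,0,0],[0,0,0],[0,0,0]],"grip":[44,44,44,44,44,44,44,44,44,44]}'
python3 - <<'E'
from look import *
c=look("w10");s=look("s10","side");t=look("sc10","scene")
f=lambda im,x,y:cv2.resize(im["image"][y-50:y+50,x-50:x+50,::-1],(300,300),interpolation=cv2.INTER_CUBIC)
cv2.imwrite("pics/v10.png",np.hstack([np.vstack([f(s,326,360),f(t,211,345)]),cv2.resize(c["image"][140:420,180:460,::-1],(500,600))]))
E
```

```text
clock: 20.67
position: [489.7, -313.8, 62.6]
eef_rot: [0.553, -3.092, -0.0]
contact_force: [0.2, 0.1, -1.0]
gripper_width: 48.4
grip_force: 63.6
20.72 tcp [ 490.2 -314.2   63.2] yaw_y 110.3 z [ 0.001 -0.001 -1.   ] q7 2.63 w 48.7 F [ 0.2  0.3 -0. ] g 63.58602046966553
20.77 tcp [ 490.5 -314.4   63.6] yaw_y 110.3 z [ 0.001 -0.001 -1.   ] q7 2.63 w 48.1 F [-0.8  1.  -1. ] g 63.586156368255615
20.82 tcp [ 490.7 -314.4   63.8] yaw_y 110.3 z [ 0.002 -0.001 -1.   ] q7 2.63 w 48.6 F [-0.1 -0.1 -1.5] g 63.5863521695137
```

View pics/v10.png

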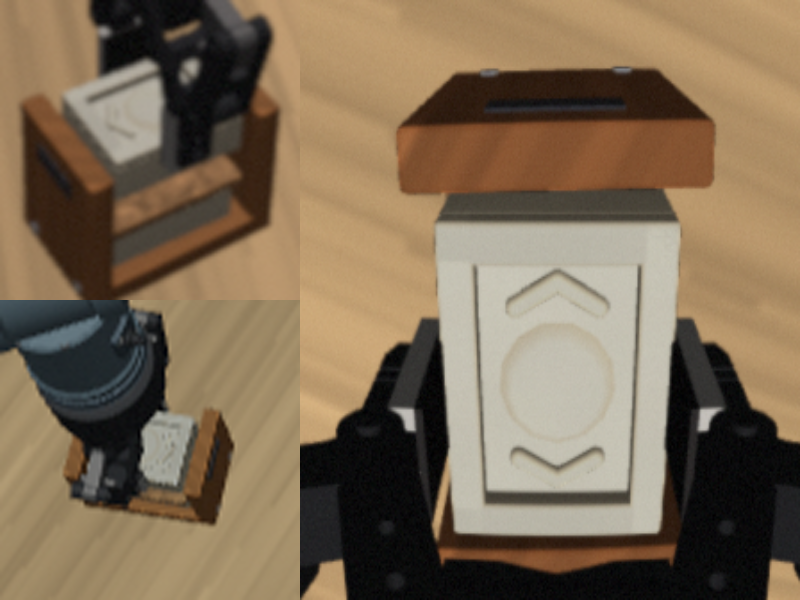

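The plaque is level, relief up, between the boards and just above the cork, with clearance at both ends. I'll lower it gently now.

```bash
python3 -m creep '{"delta_pos":[[-0.5,0,-3],[-0.5,0,-6],[-0.5,0,-9],[-0.5,0,-11],[-0.5,0,-12.5],[-0.5,0,-12.5],[-0.5,0,-12.5],[-0.5,0,-12.5]],"rot":[[0,0,0],[0,0,0],[0,0,0],[0,0,0],[0,0,0],[0,0,0],[0,0,0],[0,0,0]],"grip":[44,44,44,44,44,44,44,44]}'
python3 -m creep '{"delta_pos":[[0,0,-0.5],[0,0,-1],[0,0,-1],[0,0,-1]],"rot":[[0,0,0],[0,0,0],[0,0,0],[0,0,0]],"grip":[44,44,44,44]}'
```

```text
clock: 21.48
position: [489.4, -313.9, 50.3]
eef_rot: [0.553, -3.092, 0.0]
contact_force: [0.5, 0.4, -2.1]
gripper_width: 48.8
grip_force: 63.6
clock: 21.82
position: [489.4, -313.9, 49.3]
eef_rot: [-0.553, 3.092, -0.0]
contact_force: [-0.2, -0.8, -1.2]
gripper_width: 48.8
grip_force: 63.6
```

```bash
python3 -m creep '{"delta_pos":[[0,0,-0.5],[0,0,-1],[0,0,-1],[0,0,-1]],"rot":[[0,0,0],[0,0,0],[0,0,0],[0,0,0]],"grip":[44,44,44,44]}'
```

```text
clock: 22.15
position: [489.4, -313.9, 48.9]
eef_rot: [-0.553, 3.092, 0.0]
contact_force: [-1.7, 0.9, 5.3]
gripper_width: 48.7
grip_force: 64.2
```

```bash
python3 -m creep '{"delta_pos":[[0,0,-0.5],[0,0,-0.5],[0,0,0],[0,0,0],[0,0,0],[0,0,0],[0,0,0],[0,0,12],[0,0,35],[0,0,70],[30,12,95],[60,24,100],[72,28,110],[72,28,110],[72,28,110],[72,28,110]],"rot":[[0,0,0],[0,0,0],[0,0,0],[0,0,0],[0,0,0],[0,0,0],[0,0,0],[0,0,0],[0,0,0],[0,0,0],[0,0,0],[0,0,0],[0,0,0],[0,0,0],[0,0,0],[0,0,0]],"grip":[44,44,44,85,85,85,85,85,85,85,85,85,85,85,85,85]}'
python3 - <<'E'
from look import *
from h import *
c=look("w11");I=cv2.GaussianBlur(c["image"],(0,0),1).astype(int)
p=topix(c,[489,-314,66])[0]
w=(I.max(2)-I.min(2)<55)&(I[:,:,0]>110);w=cv2.morphologyEx(w.astype(np.uint8),3,np.ones((7,7)))
ct=blob(w,p);print("plaque",p,rect(c,ct,66),cv2.boxPoints(cv2.minAreaRect(ct)).round().tolist())
s=look("s11","side");t=look("sc11","scene")
f=lambda im,x,y:cv2.resize(im["image"][y-50:y+50,x-50:x+50,::-1],(300,300),interpolation=cv2.INTER_CUBIC)
x,y=p.astype(int);y=max(y,110)
cv2.imwrite("pics/v11.png",np.hstack([np.vstack([f(s,326,360),f(t,211,345)]),cv2.resize(c["image"][y-110:y+110,x-90:x+90,::-1],(490,600))]))
E
```

```text
clock: 23.48
position: [559.5, -286.8, 157.9]
eef_rot: [0.551, -3.091, 0.0]
contact_force: [-0.5, -0.2, -0.3]
gripper_width: 85.0
grip_force: 0.0
23.53 tcp [ 558.9 -287.1  157.5] yaw_y 110.1 z [-0.003 -0.    -1.   ] q7 2.49 w 84.8 F [-0.1  0.6 -0.3] g 0.0
plaque [323.3581383  125.88641506] (array([ 489.6, -314.3]), array([65.5, 53.1]), 20.7) [[280.0, 76.0], [365.0, 76.0], [365.0, 179.0], [280.0, 179.0]]
23.58 tcp [ 558.8 -287.1  157.4] yaw_y 110.1 z [-0.003  0.    -1.   ] q7 2.49 w 84.9 F [ 0.9 -1.  -0.3] g 0.0
23.63 tcp [ 559.  -287.   157.3] yaw_y 110.1 z [-0.003  0.    -1.   ] q7 2.49 w 84.7 F [0.1 0.2 0.1] g 0.0
```

View pics/v11.png

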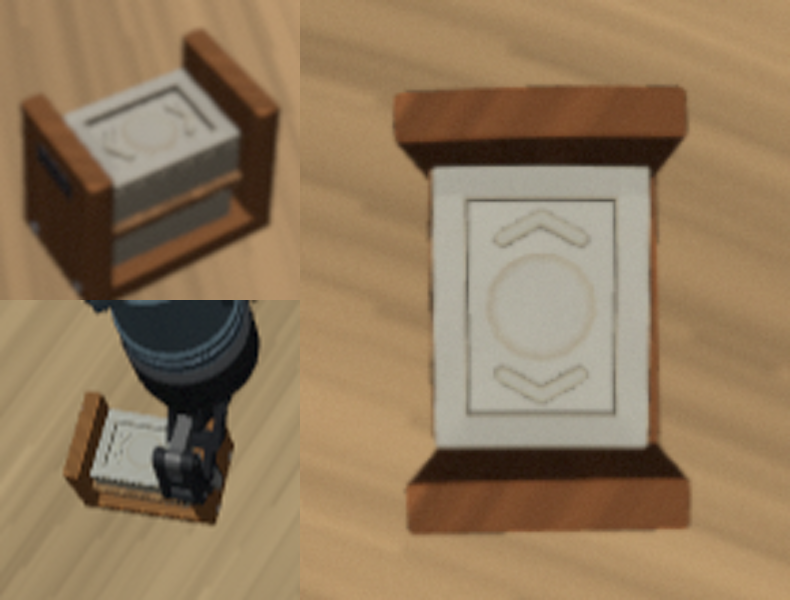

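The stack is flat, square and relief up. The top plaque measures (489.6, -314.3) at 20.7°, and the lower one measured (488.5, -314.0) at 20.0°. The robot is clear, so I'm handing in.

```bash
python3 -c "from workcell import workorder; print(workorder.close_job())"
```

```text
the job is handed in; nothing more can be done
None
```

The job is handed in at about 24 s: the cork lies flat on the lower plaque and the second plaque is on it, relief up, about 1 mm and 0.7° off the lower plaque by camera.

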